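# Line up the sample bearings by size on the presentation board

### The job

Line up the four ball bearings on the sample board in order of size, one on each black pad: the smallest on the pad next to the yellow end block, rising to the largest on the pad next to the blue end block. Lay each one flat in the middle of its pad and let go of it. Leave the caliper, the phone and the mug where they are.

Things in the scene. Friction and masses are not known exactly. Their poses are not given: they have to be found in the camera images.
- bearing_26: The smallest ball bearing: a loose steel ring lying flat, outer diameter 26 mm, bore 10 mm, 8 mm thick. Origin at the middle of the ring (4 mm above what it lies on); z is its axis.
- bearing_35: The second smallest ball bearing: a loose steel ring lying flat, outer diameter 35 mm, bore 15 mm, 11 mm thick. Origin at the middle of the ring (5.5 mm above what it lies on); z is its axis.
- bearing_47: The second largest ball bearing: a loose steel ring lying flat, outer diameter 47 mm, bore 20 mm, 14 mm thick. Origin at the middle of the ring (7 mm above what it lies on); z is its axis.
- bearing_62: The largest ball bearing: a loose steel ring lying flat, outer diameter 62 mm, bore 30 mm, 16 mm thick. Origin at the middle of the ring (8 mm above what it lies on); z is its axis.
- pad_a: One of four identical square black rubber pads, 70 mm x 70 mm, fixed in a straight row on a white board (100 mm x 440 mm, 8 mm thick), 84 mm from centre to centre, edges parallel to the board. The order of the four along the row changes from start to start, whatever their names. Origin at the centre of its top face, 10 mm above the table; x across the row (away from the robot), y along the row.
- pad_b: One of four identical square black rubber pads, 70 mm x 70 mm, fixed in a straight row on a white board (100 mm x 440 mm, 8 mm thick), 84 mm from centre to centre, edges parallel to the board. The order of the four along the row changes from start to start, whatever their names. Origin at the centre of its top face, 10 mm above the table; x across the row (away from the robot), y along the row.
- pad_c: One of four identical square black rubber pads, 70 mm x 70 mm, fixed in a straight row on a white board (100 mm x 440 mm, 8 mm thick), 84 mm from centre to centre, edges parallel to the board. The order of the four along the row changes from start to start, whatever their names. Origin at the centre of its top face, 10 mm above the table; x across the row (away from the robot), y along the row.
- pad_d: One of four identical square black rubber pads, 70 mm x 70 mm, fixed in a straight row on a white board (100 mm x 440 mm, 8 mm thick), 84 mm from centre to centre, edges parallel to the board. The order of the four along the row changes from start to start, whatever their names. Origin at the centre of its top face, 10 mm above the table; x across the row (away from the robot), y along the row.
- end_yellow: The yellow end block, fixed on the board at one end of the row of pads (which end changes); it marks the smallest bearing's end. 80 mm across the row x 24 mm along it x 18 mm high, its top 26 mm above the table. Origin at the centre of its underside, 70 mm from the centre of the nearest pad, in line with the pads.
- end_blue: The blue end block, fixed on the board at one end of the row of pads (which end changes); it marks the largest bearing's end. 80 mm across the row x 24 mm along it x 18 mm high, its top 26 mm above the table. Origin at the centre of its underside, 70 mm from the centre of the nearest pad, in line with the pads.
- caliper: Bystander: a steel and black caliper lying beyond the board, 220 mm long (along its y), about 65 mm wide, 13 mm high, loose. Origin under its beam's middle.
- phone: Bystander: a black phone lying flat on the robot's right, 150 mm (x) x 74 mm (y) x 8 mm, loose. Origin at the centre of its underside.
- mug: Bystander: a white mug on the robot's left, 80 mm across, 92 mm high, handle towards its +y, loose. Origin at the centre of its underside.
Mind the look-alikes: they are no part of the job. What is shaped like the bearing_47 but brown or turquoise is not meant.

How it is judged:
By the outcome, as a careful person would: the job done as asked, in the order asked, and still so for the second after the job is handed in, with the robot touching nothing.
It also fails if it takes over 86 s, if anything falls off the work surface, if the arm or the gripper's body presses on something with over 40 N, if the wrist force passes 120 N, or if a joint passes its speed limit or range.

### The arm

A 6-joint arm with a two-finger parallel gripper is mounted at the origin on the work surface. World frame = base frame: x ahead of the robot, y to its left, z up, the work surface at z = 0. Lengths are in m, angles in rad, forces in N, time in s.
With the tool pointing down it reaches from about 0.3 to 0.775 m from the base axis. Payload 14.6 kg.
Tool frame: the origin (TCP) lies at the very end of the fingers, on their centre line; the grasp point (between the pads) lies 19 mm behind it; z points along the fingers, y is the line along which they close (so a half turn about z gives the same grasp; the last joint's range is limited). The gripper opens to 94 mm and grips with 3 to 60 N. Pads are 16 mm wide; open, the fingers measure 119 mm over their backs; the gripper's body (75 mm by 177 mm) begins 78 mm behind the grasp point.
Start: joints at [1.233, 0.3, 1.521, -0, 1.321, -0.067], TCP at [0.147, 0.53, 0.205] pointing down, gripper open.
Joint ranges: [-3.03, 3.03], [-0.79, 2.21], [0.23, 2.52], [-1.04, 4.18], [0, 3.07], [-2.55, 2.55]. Speed limits (rad/s): [2.22, 2.22, 2.57, 3.14, 3.14, 3.14].

### API

Orientations are given as [roll, pitch, yaw] about the fixed x, y, z axes, in that order (R = Rz(yaw) Ry(pitch) Rx(roll)).
In Python, from station import ctrl gives the robot as it stands.
- The arm moves only by the tool move_arm, never from a script. Its argument "increments" is a list of rows, each a list of 7 numbers: the opening, from 0 (shut) to 1 (fully open), then the shift along the tool's x, y, z in units of 50 mm (1.0 is 50 mm), then the turn, a rotation vector about the tool's x, y, z in rad. In form: [[claw, tx, ty, tz, rx, ry, rz], ...]. A call has 1 to 20 rows; each row shifts and turns the commanded pose from where the row before left it, along the tool's axes as they then stand; what a row does not reach is not made up. A row lasts 1/10 s, in which the tool goes at most 50 mm and 8.59 degrees, less where a joint would pass 70% of its speed; a pose out of reach is approached as far as the arm can. A call is refused whole if a number of a shift passes 1 or a number of a turn 0.15, either way. A call with a gripper value outside its range is refused whole. The fingers move at their own pace and stop on an object; "force" is the grip in N (left out, the last holds). Time passes only in rows, so rows that do not move let the fingers close. It gives the time, the measured TCP pose, the force, the opening and the grip force at its end, in the units of the state.
- ctrl.get_obs(): the state, without advancing time (a new reading comes with each control period).
- ctrl.camera(name): name is "side" or "top"; returns a dict with "color" (480x640x3 uint8, blue, green, red), "K" (3x3 intrinsics, pixels), "pose" (4x4, takes a point from camera to world coordinates). Camera axes: x right, y down, z forward; pixel columns grow to the right and rows downward; lengths in m; the calibration is good to about 2 mm. A picture is of the moment at which its call begins. There is no depth.
- ctrl.hand_in(): hands the job in; it is judged then, once.
Trained networks look in a picture, given as the dict that the camera call returned (one of the last four; its "shot" number tells which), for a name from the list of things; names that differ only in an ending like _2 or _b are one class to them, and where a whole thing is asked for, a point or a joint stands for the part that bears it (a point fixed in the world has none). Each returns a list of dicts, best first, with "conf" (0 to 1); they miss things now and then, are a little off and sometimes report something else, mostly with a low value. They report only what shows in the picture. A call takes as long as a camera call. They do not tell look-alikes from the thing itself.
- ctrl.cut_out(name, picture): "mask" (480x640 bool, what is visible of it) and "centre" ([row, column] in pixels, amid what is visible of it).
The state is a dict: "time_s": time; "qpos": joint angles; "joint_vel": joint speeds; "tau": joint torques, N m; "ee_pos": TCP position; "eef_rot": TCP orientation; "force": force on the tool from outside, world axes, zero at the start; "moment": the same for the moment, N m; "grip_width": finger opening in m; "grip_force": force on a finger pad.
Only numpy, scipy, OpenCV 4.12 (cv2) and the standard library are available. Lean on these libraries where they do the work, as an engineer would, in place of code of your own. Each camera call takes 0.05 s, during which the arm holds its last target. There are 200 camera calls.

## Working session

There is one attempt and no reset: what is moved stays moved. The work goes in short steps, Python scripts to look and compute and a tool call to move; the robot and the scene stay as the last step left them, time stands still between calls to the robot, and variables do not carry over. Pictures are saved under pics/ and viewed, at most 14 in all, crops included, and the job is handed in when it is done.

Besides the shell and the picture viewer there is one more tool, called after "Emit:" by a JSON object that holds its "op" and its "data", one argument or row to a line. move_arm: Moves the arm, as the interface text tells. Its arguments: {"type":"object","properties":{"increments":{"type":"array","items":{"type":"array","items":{"type":"number"}}},"force":{"type":"number"}},"required":["increments"]}

```bash
mkdir -p pics; cat > h.py <<'E'
import numpy as np, cv2
from station import ctrl
def px2w(p,u,v,z):
    K=np.array(p["K"]);T=np.array(p["pose"])
    d=T[:3,:3]@np.linalg.solve(K,[u,v,1.]);o=T[:3,3]
    return o+d*(z-o[2])/d[2]
E
python3 - <<'E'
from h import *
for n in("top","side"):
    p=ctrl.camera(n);cv2.imwrite(f"pics/{n}0.png",p["color"]);print(n,np.round(p["pose"],3).tolist(),np.round(p["K"],0).tolist())
o=ctrl.get_obs();print(o)
E
```

```text
top [[-0.086, -0.976, 0.2, 0.305], [-0.996, 0.084, -0.017, 0.013], [0.0, -0.2, -0.98, 1.285], [0.0, 0.0, 0.0, 1.0]] [[545.0, 0.0, 311.0], [0.0, 545.0, 234.0], [0.0, 0.0, 1.0]]
side [[0.941, -0.185, 0.283, 0.33], [-0.338, -0.555, 0.76, -0.695], [0.016, -0.811, -0.585, 0.568], [0.0, 0.0, 0.0, 1.0]] [[445.0, 0.0, 325.0], [0.0, 445.0, 232.0], [0.0, 0.0, 1.0]]
{'time_s': 0.1, 'qpos': array([ 1.23342295e+00,  3.00431581e-01,  1.52151577e+00,  1.26814104e-05,
        1.32071482e+00, -6.66143321e-02]), 'joint_vel': array([-0.0002814 ,  0.00119108, -0.00209587,  0.00034633,  0.00231467,
       -0.00058216]), 'tau': array([ 2.63386770e-03, -5.32638574e+01, -3.53286481e+01,  7.10228132e-02,
        2.35117658e-02,  7.91402613e-06]), 'ee_pos': array([0.14703257, 0.5297346 , 0.20493564]), 'eef_rot': array([-3.14052632e+00, -8.34493834e-05,  2.87083042e+00]), 'force': array([-0.07961678, -0.23766631, -0.11601749]), 'moment': array([ 0.06978893, -0.03539826, -0.03125239]), 'grip_force': 0.0, 'grip_width': 0.09400873787450016}
```

View pics/top0.png

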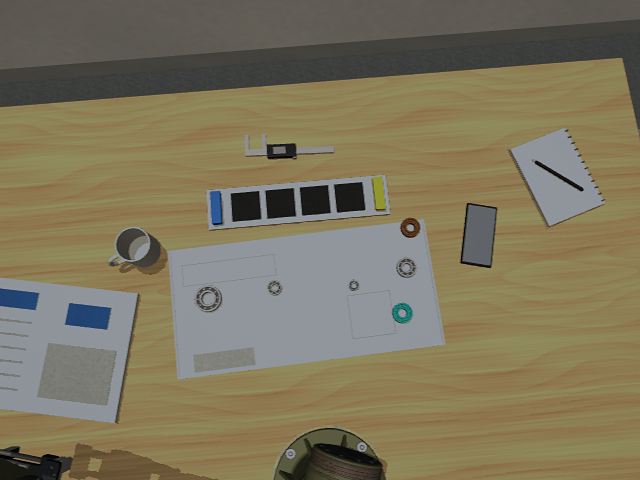

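View pics/side0.png

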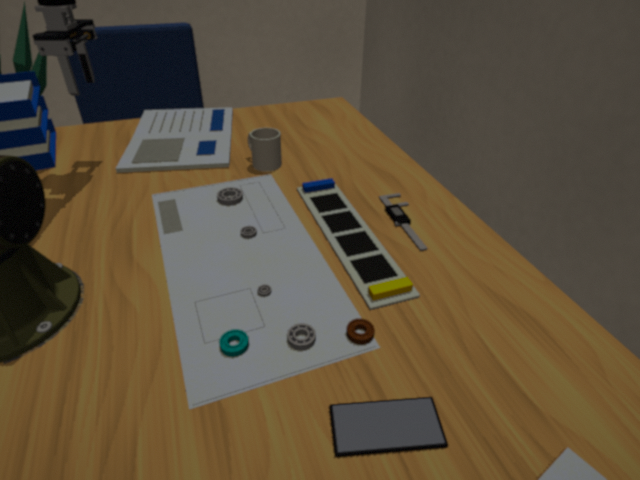

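The top view shows the bearings: 62 at (208,299), 35 at (275,288), 26 at (353,285) and 47 at (406,267). The look-alikes for the 47 are the brown ring at (410,228) and the turquoise ring at (402,313). I choose the grey steel ring at (406,267). The blue block is at the left (216,208) and the yellow at the right (379,193).

```bash
cat > m.py <<'E'
from h import *
H=dict(bearing_26=.008,bearing_35=.011,bearing_47=.014,bearing_62=.016)
def meas(cam,names):
    p=ctrl.camera(cam)
    for n in names:
        for d in ctrl.cut_out(n,p)[:5]:
            if d["conf"]<.3: continue
            m=d["mask"].astype(np.uint8)
            c=max(cv2.findContours(m,cv2.RETR_EXTERNAL,cv2.CHAIN_APPROX_NONE)[0],key=cv2.contourArea)
            z=H.get(n,.010 if 'pad' in n else .026)*(.6 if n in H else 1)
            col=p["color"][d["mask"]].mean(0).round()
            w=np.array([px2w(p,*q[0],z)[:2] for q in c],np.float32)
            mid,s,a=cv2.minAreaRect(w)
            print(cam,n,round(d["conf"],2),np.round(d["centre"]),"xy",np.round(mid,4),"sz",np.round(s,3),"ang",round(a,1),col)
    return p
E
python3 - <<'E'
from m import *
for c in("top","side"):
    p=meas(c,["bearing_26","bearing_35","bearing_47","bearing_62","pad_a","end_yellow","end_blue"])
    if c=="top": cv2.imwrite("pics/crop.png",cv2.resize(p["color"][170:340,180:450],None,fx=2.9,fy=2.9,interpolation=cv2.INTER_CUBIC))
E
```

```text
top bearing_26 0.77 [296. 206.] xy [0.4347 0.2435] sz [0.062 0.058] ang 23.2 [ 99. 101. 101.]
top bearing_26 0.65 [313. 405.] xy [ 0.3632 -0.2058] sz [0.045 0.044] ang 85.1 [114. 119.  39.]
top bearing_26 0.62 [287. 352.] xy [ 0.4366 -0.0996] sz [0.02 0.02] ang 39.6 [102. 101. 100.]
top bearing_26 0.49 [264. 403.] xy [ 0.4691 -0.2273] sz [0.046 0.046] ang 39.0 [103. 105. 104.]
top bearing_26 0.49 [230. 408.] xy [ 0.5629 -0.2478] sz [0.043 0.047] ang 83.2 [29. 51. 81.]
top bearing_35 0.77 [296. 206.] xy [0.4345 0.2432] sz [0.062 0.058] ang 23.2 [ 99. 101. 101.]
top bearing_35 0.65 [313. 405.] xy [ 0.3631 -0.2054] sz [0.045 0.044] ang 85.1 [114. 119.  39.]
top bearing_35 0.62 [287. 352.] xy [ 0.4364 -0.0995] sz [0.02 0.02] ang 39.6 [102. 101. 100.]
top bearing_35 0.49 [264. 403.] xy [ 0.4689 -0.227 ] sz [0.046 0.046] ang 39.0 [103. 105. 104.]
top bearing_35 0.49 [230. 408.] xy [ 0.5625 -0.2474] sz [0.043 0.047] ang 83.2 [29. 51. 81.]
top bearing_47 0.77 [296. 206.] xy [0.4343 0.2428] sz [0.061 0.058] ang 23.2 [ 99. 101. 101.]
top bearing_47 0.65 [313. 405.] xy [ 0.363  -0.2051] sz [0.0
[... 3206 characters left out ...]
[346. 235.] xy [ 0.3626 -0.2048] sz [0.058 0.046] ang 89.5 [70. 75. 16.]
side bearing_62 0.56 [232. 251.] xy [0.4456 0.0864] sz [0.049 0.034] ang 77.4 [67. 69. 70.]
side pad_a 0.93 [219. 338.] xy [0.6479 0.0608] sz [0.08  0.073] ang 89.0 [27. 30. 30.]
side pad_a 0.75 [204. 332.] xy [0.6486 0.1442] sz [0.073 0.072] ang 89.6 [23. 26. 26.]
side pad_a 0.61 [245. 356.] xy [ 0.6491 -0.0259] sz [0.072 0.074] ang 1.1 [22. 25. 25.]
side pad_a 0.59 [267. 372.] xy [ 0.6498 -0.1084] sz [0.073 0.075] ang 0.9 [22. 25. 25.]
side end_yellow 0.98 [286. 389.] xy [ 0.6451 -0.1864] sz [0.086 0.039] ang 0.7 [  7.  96. 104.]
side end_blue 0.72 [187. 317.] xy [0.6432 0.2016] sz [0.051 0.085] ang 89.9 [73. 37. 18.]
```

View pics/crop.png

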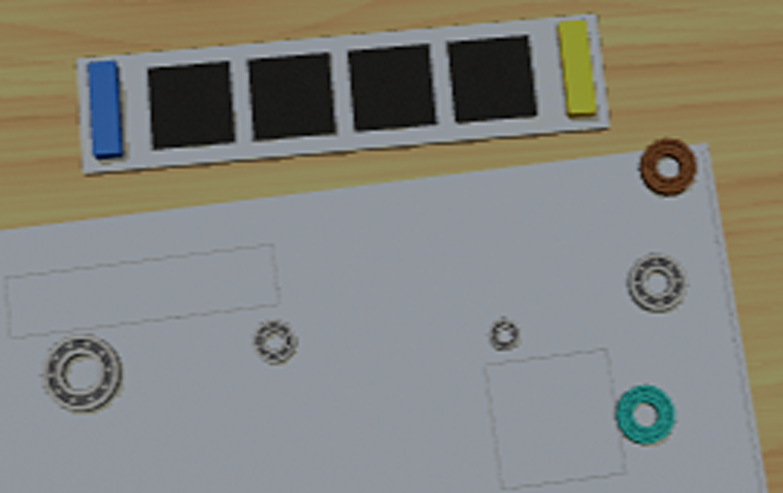

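The crop confirms the choice: the grey ring at crop (656,283) is the 47, with brown above it and turquoise below. The pads are at x≈.6495 and y≈.141, .057, -.027 and -.111. I'll turn the tool so the fingers close along world x, then go above bearing 62.

Emit:
{"op": "move_arm", "data": {
  "increments": [
    [1,0,0,0,0,0,0.1444],
    [1,0,0,0,0,0,0.1444],
    [1,0,0,0,0,0,0.1444],
    [1,0,0,0,0,0,0.1444],
    [1,0,0,0,0,0,0.1444],
    [1,0,0,0,0,0,0.1444],
    [1,0,0,0,0,0,0.1444],
    [1,0,0,0,0,0,0.1444],
    [1,0,0,0,0,0,0.1444],
    [1,0,0,0,0,0,0]
  ],
  "force": 20
}}

```text
time_s: 1.9
ee_pos: [0.1471, 0.5299, 0.2054]
eef_rot: [-3.142, 0.0, 1.569]
force: [-0.0, -0.1, 0.1]
grip_width: 0.0939
grip_force: 0.0
```

```bash
python3 - <<'E'
from h import *
import itertools
p=ctrl.camera("top");g=cv2.cvtColor(p["color"],cv2.COLOR_BGR2GRAY).astype(np.float32)
big=cv2.GaussianBlur(g,(0,0),1);gx=cv2.Sobel(big,5,1,0);gy=cv2.Sobel(big,5,0,1)
T=np.linalg.inv(p["pose"]);K=np.array(p["K"])
t=np.linspace(0,2*np.pi,60,endpoint=False)
def proj(P):
    c=P@T[:3,:3].T+T[:3,3];q=c@K.T;return q[:,:2]/q[:,2:]
for n,(u,v),r,h in(("26",(353.4,285.2),.013,.008),("35",(274.8,287.9),.0175,.011),("47",(405.8,267.5),.0235,.014),("62",(208,298.5),.031,.016)):
    c0=px2w(p,u,v,h);best=None
    for dx,dy in itertools.product(np.arange(-6,6.1,.5)/1e3,repeat=2):
        f=lambda rr:cv2.remap(big,*[a.astype(np.float32).reshape(1,-1) for a in proj(np.c_[c0[0]+dx+rr*np.cos(t),c0[1]+dy+rr*np.sin(t),0*t+h]).T],cv2.INTER_LINEAR)
        s=np.clip(f(r*1.0+.003)-f(r-.002),-5,30).mean()
        if best is None or s>best[0]:best=(s,dx,dy)
    print(n,np.round(c0[:2],4),np.round([c0[0]+best[1],c0[1]+best[2]],4),round(float(best[0]),1))
o=ctrl.get_obs();print(o['ee_pos'],o['eef_rot'],o['time_s'])
E
```

```text
26 [ 0.4359 -0.0979] [ 0.4359 -0.0979] 29.8
35 [0.445  0.0861] [0.446  0.0871] 28.9
47 [ 0.4662 -0.2243] [ 0.4652 -0.2238] 28.4
62 [0.4332 0.2419] [0.4322 0.2394] 28.1
[0.14710836 0.52994865 0.2054531 ] [3.14156452e+00 1.39033542e-05 1.57436085e+00] 1.95
```

Emit:
{"op": "move_arm", "data": {
  "increments": [
    [1,-0.414,0.408,0,0,0,0],
    [1,-0.414,0.408,0,0,0,0],
    [1,-0.414,0.408,0,0,0,0],
    [1,-0.414,0.408,0,0,0,0],
    [1,-0.414,0.408,0,0,0,0],
    [1,-0.414,0.408,0,0,0,0],
    [1,-0.414,0.408,0,0,0,0],
    [1,-0.414,0.408,0,0,0,0],
    [1,-0.414,0.408,0.3,0,0,0],
    [1,-0.414,0.408,0.5,0,0,0],
    [1,-0.414,0.408,0.5,0,0,0],
    [1,-0.414,0.408,0.5,0,0,0],
    [1,-0.414,0.408,0.5,0,0,0],
    [1,-0.414,0.408,0.2,0,0,0],
    [1,0,0,0,0,0,0],
    [1,0,0,0,0,0,0]
  ]
}}

```text
time_s: 3.55
ee_pos: [0.4329, 0.2401, 0.0804]
eef_rot: [-3.141, 0.0, 1.573]
force: [0.3, 0.1, -0.5]
grip_width: 0.0939
grip_force: 0.0
```

```bash
python3 - <<'E'
from h import *
o=ctrl.get_obs();print(o['ee_pos'],o['eef_rot'],o['time_s'])
p=ctrl.camera("side");cv2.imwrite("pics/s1.png",cv2.resize(p["color"][60:320,120:440],None,fx=2.3,fy=2.3))
E
```

```text
[0.43287061 0.24012269 0.08043958] [-3.14125295e+00  8.91214038e-05  1.57316973e+00] 3.55
```

View pics/s1.png

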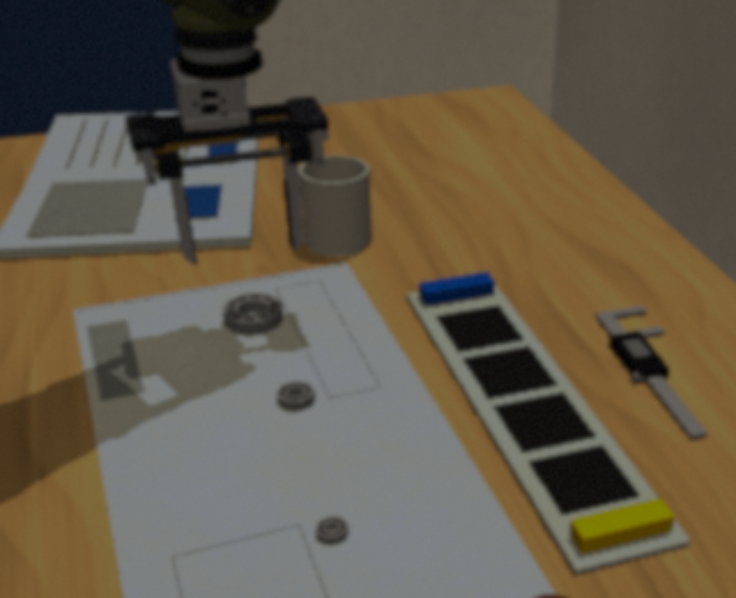

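The gripper stands at crop (240,200), straddling above bearing 62 at (253,313), with the way down clear. I'll descend and grip.

Emit:
{"op": "move_arm", "data": {
  "increments": [
    [1,0,0,0.3,0,0,0],
    [1,0,0,0.4,0,0,0],
    [1,0,0,0.4,0,0,0],
    [1,0,0,0.25,0,0,0],
    [1,0,0,0.19,0,0,0],
    [1,0,0,0,0,0,0],
    [1,0,0,0,0,0,0],
    [0,0,0,0,0,0,0],
    [0,0,0,0,0,0,0],
    [0,0,0,0,0,0,0],
    [0,0,0,0,0,0,0],
    [0,0,0,0,0,0,0],
    [0,0,0,0,0,0,0],
    [0,0,0,0,0,0,0],
    [0,0,0,0,0,0,0]
  ],
  "force": 25
}}

```text
time_s: 5.1
ee_pos: [0.433, 0.2403, 0.0036]
eef_rot: [3.141, -0.0, 1.571]
force: [-0.0, -1.1, 4.1]
grip_width: 0.0622
grip_force: 25.0
```

Emit:
{"op": "move_arm", "data": {
  "increments": [
    [0,0,0,-0.2,0,0,0],
    [0,0,0,-0.4,0,0,0],
    [0,0,0,-0.4,0,0,0],
    [0,0,0,-0.4,0,0,0],
    [0,-0.1,0.25,0,0,0,0],
    [0,-0.23,0.48,0,0,0,0],
    [0,-0.23,0.48,0,0,0,0],
    [0,-0.23,0.48,0,0,0,0],
    [0,-0.23,0.48,0,0,0,0],
    [0,-0.23,0.48,0,0,0,0],
    [0,-0.23,0.48,0,0,0,0],
    [0,-0.23,0.48,0,0,0,0],
    [0,-0.2,0.48,0,0,0,0],
    [0,-0.07,0.24,0,0,0,0],
    [0,0,0,0,0,0,0],
    [0,0,0,0,0,0,0]
  ]
}}

```text
time_s: 6.7
ee_pos: [0.6488, 0.141, 0.0722]
eef_rot: [-3.14, 0.0, 1.571]
force: [-0.7, 0.3, -1.4]
grip_width: 0.0619
grip_force: 25.0
```

```bash
python3 - <<'E'
from h import *
p=ctrl.camera("side");cv2.imwrite("pics/s2.png",cv2.resize(p["color"][60:320,180:460],None,fx=2.3,fy=2.3))
E
```

```text
(no output)
```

View pics/s2.png

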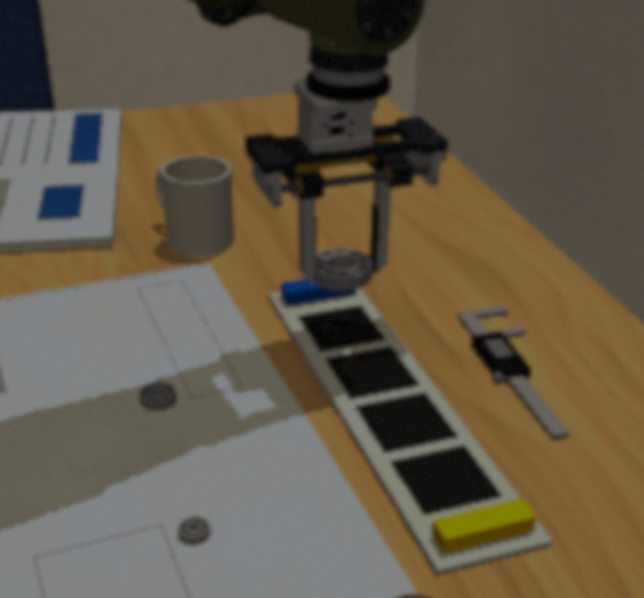

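The ring is held level at crop (342,265), above the first pad (340,325). I'll lower it and release.

Emit:
{"op": "move_arm", "data": {
  "increments": [
    [0,0,0.01,0.25,0,0,0],
    [0,0,0,0.35,0,0,0],
    [0,0,0,0.3,0,0,0],
    [0,0,0,0.15,0,0,0],
    [0,0,0,0.07,0,0,0],
    [0,0,0,0.03,0,0,0],
    [0,0,0,0,0,0,0],
    [0,0,0,0,0,0,0]
  ]
}}

```text
time_s: 7.55
ee_pos: [0.6502, 0.1414, 0.0166]
eef_rot: [3.141, -0.0, 1.571]
force: [-0.3, -0.4, -2.2]
grip_width: 0.0622
grip_force: 25.0
```

Emit:
{"op": "move_arm", "data": {
  "increments": [
    [0,0,0,0.03,0,0,0],
    [0,0,0,0.02,0,0,0],
    [0,0,0,0,0,0,0],
    [0.8,0,0,0,0,0,0],
    [0.8,0,0,0,0,0,0],
    [0.8,0,0,0,0,0,0],
    [0.8,0,0,0,0,0,0],
    [0.8,0,0,0,0,0,0],
    [0.8,0,0,-0.2,0,0,0],
    [0.8,0,0,-0.4,0,0,0],
    [0.8,0,0,-0.4,0,0,0],
    [0.8,0,0,-0.3,0,0,0],
    [0.8,0,0,0,0,0,0]
  ]
}}

```text
time_s: 8.85
ee_pos: [0.651, 0.1415, 0.0813]
eef_rot: [3.138, -0.001, 1.571]
force: [0.2, 0.1, 0.8]
grip_width: 0.0748
grip_force: 0.0
```

Emit:
{"op": "move_arm", "data": {
  "increments": [
    [0.8,-0.06,-0.25,0,0,0,0],
    [0.8,-0.13,-0.48,0,0,0,0],
    [0.8,-0.13,-0.48,0,0,0,0],
    [0.8,-0.13,-0.48,0,0,0,0],
    [0.8,-0.13,-0.48,0,0,0,0],
    [0.8,-0.13,-0.48,0,0,0,0],
    [0.8,-0.13,-0.48,0,0,0,0],
    [0.8,-0.13,-0.48,0,0,0,0],
    [0.8,-0.09,-0.3,0,0,0,0],
    [0.8,-0.03,-0.18,0,0,0,0],
    [0.8,0,0,0,0,0,0],
    [0.8,0,0,0,0,0,0]
  ]
}}

```text
time_s: 10.05
ee_pos: [0.4459, 0.0869, 0.0785]
eef_rot: [3.141, -0.0, 1.571]
force: [-0.4, 0.6, 0.2]
grip_width: 0.0752
grip_force: 0.0
```

```bash
python3 - <<'E'
from m import *
p=meas("side",["bearing_62"])
o=ctrl.get_obs();print(o['ee_pos'])
cv2.imwrite("pics/s3.png",cv2.resize(p["color"][100:320,180:460],None,fx=2.5,fy=2.5))
E
```

```text
side bearing_62 0.92 [336. 303.] xy [ 0.4667 -0.227 ] sz [0.056 0.046] ang 71.3 [69. 72. 74.]
side bearing_62 0.91 [334. 356.] xy [ 0.5608 -0.2482] sz [0.059 0.045] ang 65.2 [19. 36. 58.]
side bearing_62 0.84 [341. 235.] xy [ 0.3623 -0.2033] sz [0.053 0.047] ang 71.1 [73. 78. 12.]
side bearing_62 0.81 [196. 330.] xy [0.6553 0.1629] sz [0.083 0.061] ang 71.3 [60. 62. 65.]
side bearing_62 0.48 [232. 248.] xy [0.4459 0.0827] sz [0.041 0.032] ang 77.4 [52. 55. 57.]
[0.44598066 0.08689999 0.07834678]
```

View pics/s3.png

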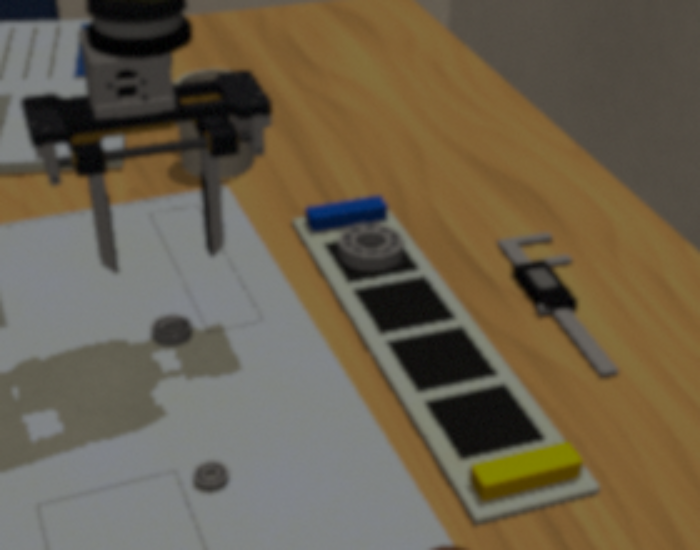

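Bearing 62 lies flat on the blue-end pad at crop (370,245), and the fingers are above bearing 35 at (172,330). I'll grip it.

Emit:
{"op": "move_arm", "data": {
  "increments": [
    [0.8,0,0,0.3,0,0,0],
    [0.8,0,0,0.4,0,0,0],
    [0.8,0,0,0.4,0,0,0],
    [0.8,0,0,0.25,0,0,0],
    [0.8,0,0,0.15,0,0,0],
    [0.8,0,0,0,0,0,0],
    [0.6,0,0,0,0,0,0],
    [0.4,0,0,0,0,0,0],
    [0,0,0,0,0,0,0],
    [0,0,0,0,0,0,0],
    [0,0,0,0,0,0,0],
    [0,0,0,0,0,0,0],
    [0,0,0,0,0,0,0],
    [0,0,0,0,0,0,0],
    [0,0,0,0,0,0,0],
    [0,0,0,0,0,0,0]
  ],
  "force": 20
}}

```text
time_s: 11.75
ee_pos: [0.4455, 0.0868, 0.0036]
eef_rot: [3.141, 0.0, 1.571]
force: [-1.7, -0.2, 5.9]
grip_width: 0.0344
grip_force: 20.0
```

Emit:
{"op": "move_arm", "data": {
  "increments": [
    [0,0,0,-0.2,0,0,0],
    [0,0,0,-0.4,0,0,0],
    [0,0,0,-0.4,0,0,0],
    [0,0,0,-0.4,0,0,0],
    [0,-0.15,0.25,0,0,0,0],
    [0,-0.27,0.48,0,0,0,0],
    [0,-0.27,0.48,0,0,0,0],
    [0,-0.27,0.48,0,0,0,0],
    [0,-0.27,0.48,0,0,0,0],
    [0,-0.27,0.48,0,0,0,0],
    [0,-0.27,0.48,0,0,0,0],
    [0,-0.27,0.48,0,0,0,0],
    [0,-0.15,0.3,0,0,0,0],
    [0,-0.08,0.17,0,0,0,0],
    [0,0,0,0,0,0,0],
    [0,0,0,0.4,0,0,0],
    [0,0,0,0.4,0,0,0],
    [0,0,0,0.2,0,0,0],
    [0,0,0,0,0,0,0],
    [0,0,0,0,0,0,0]
  ]
}}

```text
time_s: 13.75
ee_pos: [0.6496, -0.0265, 0.0242]
eef_rot: [3.141, 0.0, 1.571]
force: [-0.1, -0.1, -0.3]
grip_width: 0.0348
grip_force: 20.0
```

Emit:
{"op": "move_arm", "data": {
  "increments": [
    [0,0,0,0.08,0,0,0],
    [0,0,0,0.07,0,0,0],
    [0,0,0,0.05,0,0,0],
    [0,0,0,0,0,0,0],
    [0,0,0,0,0,0,0],
    [0.55,0,0,0,0,0,0],
    [0.55,0,0,0,0,0,0],
    [0.55,0,0,0,0,0,0],
    [0.55,0,0,0,0,0,0],
    [0.55,0,0,0,0,0,0],
    [0.55,0,0,-0.2,0,0,0],
    [0.55,0,0,-0.4,0,0,0],
    [0.55,0,0,-0.4,0,0,0],
    [0.55,0,0,-0.3,0,0,0],
    [0.55,0,0,0,0,0,0],
    [0.55,0,0,0,0,0,0]
  ]
}}

```text
time_s: 15.35
ee_pos: [0.6493, -0.0266, 0.0782]
eef_rot: [-3.141, 0.0, 1.571]
force: [-0.9, -0.1, 0.4]
grip_width: 0.0518
grip_force: 0.0
```

Emit:
{"op": "move_arm", "data": {
  "increments": [
    [0.6,-0.08,-0.25,0,0,0,0],
    [0.6,-0.16,-0.48,0,0,0,0],
    [0.6,-0.16,-0.48,0,0,0,0],
    [0.6,-0.16,-0.48,0,0,0,0],
    [0.6,-0.16,-0.48,0,0,0,0],
    [0.6,-0.16,-0.48,0,0,0,0],
    [0.6,-0.16,-0.48,0,0,0,0],
    [0.6,-0.16,-0.48,0,0,0,0],
    [0.6,-0.16,-0.48,0,0,0,0],
    [0.6,-0.08,-0.18,0,0,0,0],
    [0.6,0,0,0,0,0,0],
    [0.6,0,0,0,0,0,0]
  ]
}}

```text
time_s: 16.55
ee_pos: [0.4367, -0.0987, 0.0784]
eef_rot: [3.141, -0.0, 1.571]
force: [0.1, -0.8, -0.3]
grip_width: 0.0565
grip_force: 0.0
```

```bash
python3 - <<'E'
from m import *
o=ctrl.get_obs();print(o['ee_pos'])
p=ctrl.camera("side")
cv2.imwrite("pics/s4.png",cv2.resize(p["color"][100:340,180:460],None,fx=2.5,fy=2.5))
E
```

```text
[ 0.43667627 -0.09870106  0.07836907]
```

View pics/s4.png

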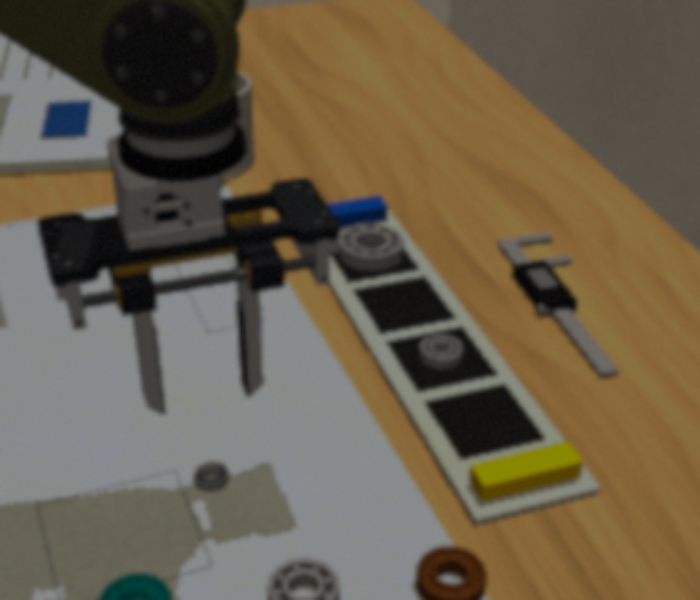

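Bearing 35 lies on the third pad at crop (441,348), and the fingers are above bearing 26 at (212,476). I'll grip it.

Emit:
{"op": "move_arm", "data": {
  "increments": [
    [0.6,0,0,0.3,0,0,0],
    [0.6,0,0,0.4,0,0,0],
    [0.6,0,0,0.4,0,0,0],
    [0.6,0,0,0.25,0,0,0],
    [0.6,0,0,0.17,0,0,0],
    [0.6,0,0,0,0,0,0],
    [0.5,0,0,0,0,0,0],
    [0.35,0,0,0,0,0,0],
    [0,0,0,0,0,0,0],
    [0,0,0,0,0,0,0],
    [0,0,0,0,0,0,0],
    [0,0,0,0,0,0,0],
    [0,0,0,0,0,0,0],
    [0,0,0,0,0,0,0],
    [0,0,0,0,0,0,0]
  ],
  "force": 15
}}

```text
time_s: 18.1
ee_pos: [0.4362, -0.0988, 0.0027]
eef_rot: [3.141, 0.0, 1.571]
force: [-1.0, 0.8, 6.4]
grip_width: 0.0253
grip_force: 15.0
```

Emit:
{"op": "move_arm", "data": {
  "increments": [
    [0,0,0,-0.2,0,0,0],
    [0,0,0,-0.4,0,0,0],
    [0,0,0,-0.4,0,0,0],
    [0,0,0,-0.4,0,0,0],
    [0,-0.02,0.25,0,0,0,0],
    [0,-0.03,0.5,0,0,0,0],
    [0,-0.03,0.5,0,0,0,0],
    [0,-0.03,0.5,0,0,0,0],
    [0,-0.03,0.5,0,0,0,0],
    [0,-0.03,0.5,0,0,0,0],
    [0,-0.03,0.5,0,0,0,0],
    [0,-0.03,0.5,0,0,0,0],
    [0,-0.01,0.32,0,0,0,0],
    [0,0,0.2,0,0,0,0],
    [0,0,0,0,0,0,0],
    [0,0,0,0.4,0,0,0],
    [0,0,0,0.4,0,0,0],
    [0,0,0,0.2,0,0,0],
    [0,0,0,0,0,0,0],
    [0,0,0,0,0,0,0]
  ]
}}

```text
time_s: 20.1
ee_pos: [0.6497, -0.1108, 0.0234]
eef_rot: [3.141, 0.0, 1.571]
force: [0.8, 0.2, -0.1]
grip_width: 0.0255
grip_force: 15.0
```

Emit:
{"op": "move_arm", "data": {
  "increments": [
    [0,0,0,0.08,0,0,0],
    [0,0,0,0.07,0,0,0],
    [0,0,0,0.05,0,0,0],
    [0,0,0,0,0,0,0],
    [0,0,0,0,0,0,0],
    [0.5,0,0,0,0,0,0],
    [0.5,0,0,0,0,0,0],
    [0.5,0,0,0,0,0,0],
    [0.5,0,0,0,0,0,0],
    [0.5,0,0,0,0,0,0],
    [0.5,0,0,-0.2,0,0,0],
    [0.5,0,0,-0.4,0,0,0],
    [0.5,0,0,-0.4,0,0,0],
    [0.5,0,0,-0.3,0,0,0],
    [0.75,0,0,0,0,0,0],
    [0.75,0,0,0,0,0,0]
  ]
}}

```text
time_s: 21.7
ee_pos: [0.6493, -0.1106, 0.0772]
eef_rot: [-3.141, 0.0, 1.571]
force: [-0.6, 1.0, 0.2]
grip_width: 0.0595
grip_force: 0.0
```

Emit:
{"op": "move_arm", "data": {
  "increments": [
    [0.75,-0.13,-0.22,0,0,0,0],
    [0.75,-0.28,-0.45,0,0,0,0],
    [0.75,-0.28,-0.45,0,0,0,0],
    [0.75,-0.28,-0.45,0,0,0,0],
    [0.75,-0.28,-0.45,0,0,0,0],
    [0.75,-0.28,-0.45,0,0,0,0],
    [0.75,-0.28,-0.45,0,0,0,0],
    [0.75,-0.28,-0.45,0,0,0,0],
    [0.75,-0.19,-0.31,0,0,0,0],
    [0.75,0,0,0,0,0,0],
    [0.75,0,0,0,0,0,0]
  ]
}}

```text
time_s: 22.8
ee_pos: [0.4656, -0.2246, 0.077]
eef_rot: [-3.141, -0.0, 1.571]
force: [-0.0, -0.7, -0.1]
grip_width: 0.0707
grip_force: 0.0
```

```bash
python3 - <<'E'
from m import *
o=ctrl.get_obs();print(o['ee_pos'])
p=ctrl.camera("side")
cv2.imwrite("pics/s5.png",cv2.resize(p["color"][140:380,180:460],None,fx=2.5,fy=2.5))
E
```

```text
[ 0.46560952 -0.22455429  0.07697362]
```

View pics/s5.png

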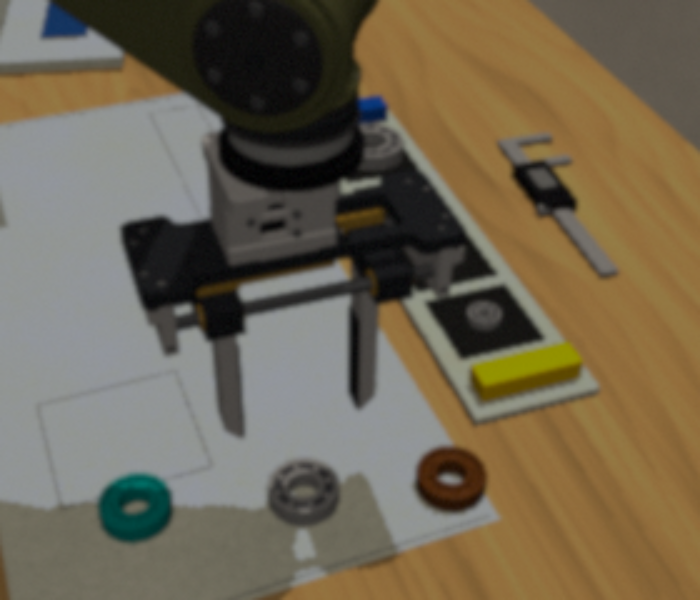

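The gripper is over the grey bearing 47 at crop (304,491), between turquoise (136,507) and brown (451,478). Bearing 26 lies on the yellow-end pad at (484,315). I'll grip the 47.

Emit:
{"op": "move_arm", "data": {
  "increments": [
    [0.75,0,0,0.3,0,0,0],
    [0.75,0,0,0.4,0,0,0],
    [0.75,0,0,0.4,0,0,0],
    [0.75,0,0,0.22,0,0,0],
    [0.75,0,0,0.15,0,0,0],
    [0.75,0,0,0,0,0,0],
    [0.65,0,0,0,0,0,0],
    [0.55,0,0,0,0,0,0],
    [0,0,0,0,0,0,0],
    [0,0,0,0,0,0,0],
    [0,0,0,0,0,0,0],
    [0,0,0,0,0,0,0],
    [0,0,0,0,0,0,0],
    [0,0,0,0,0,0,0]
  ],
  "force": 25
}}

```text
time_s: 24.25
ee_pos: [0.4659, -0.2249, 0.0045]
eef_rot: [3.141, 0.001, 1.571]
force: [-0.3, 0.3, 6.4]
grip_width: 0.0464
grip_force: 25.0
```

Emit:
{"op": "move_arm", "data": {
  "increments": [
    [0,0,0,-0.2,0,0,0],
    [0,0,0,-0.4,0,0,0],
    [0,0,0,-0.4,0,0,0],
    [0,0,0,-0.4,0,0,0],
    [0,0.22,0.14,0,0,0,0],
    [0,0.43,0.28,0,0,0,0],
    [0,0.43,0.28,0,0,0,0],
    [0,0.43,0.28,0,0,0,0],
    [0,0.43,0.28,0,0,0,0],
    [0,0.43,0.28,0,0,0,0],
    [0,0.43,0.28,0,0,0,0],
    [0,0.43,0.28,0,0,0,0],
    [0,0.43,0.28,0,0,0,0],
    [0,0.43,0.28,0,0,0,0],
    [0,0.43,0.28,0,0,0,0],
    [0,0.43,0.28,0,0,0,0],
    [0,0.43,0.28,0,0,0,0],
    [0,0.26,0.17,0,0,0,0],
    [0,0,0,0,0,0,0],
    [0,0,0,0,0,0,0]
  ]
}}

```text
time_s: 26.25
ee_pos: [0.6482, 0.0576, 0.0729]
eef_rot: [-3.14, 0.0, 1.572]
force: [-0.3, -0.4, -0.7]
grip_width: 0.0466
grip_force: 25.0
```

Emit:
{"op": "move_arm", "data": {
  "increments": [
    [0,0,0,0.3,0,0,0],
    [0,0,0,0.4,0,0,0],
    [0,0,0,0.3,0,0,0],
    [0,0,0,0,0,0,0],
    [0,0,0,0,0,0,0]
  ]
}}

```text
time_s: 26.75
ee_pos: [0.6488, 0.057, 0.0238]
eef_rot: [-3.141, 0.0, 1.571]
force: [0.2, 0.6, 0.1]
grip_width: 0.0465
grip_force: 25.0
```

Emit:
{"op": "move_arm", "data": {
  "increments": [
    [0,0,0.01,0.08,0,0,0],
    [0,0,0,0.07,0,0,0],
    [0,0,0,0.04,0,0,0],
    [0,0,0,0,0,0,0],
    [0,0,0,0,0,0,0],
    [0.7,0,0,0,0,0,0],
    [0.7,0,0,0,0,0,0],
    [0.7,0,0,0,0,0,0],
    [0.7,0,0,0,0,0,0],
    [0.7,0,0,0,0,0,0],
    [0.7,0,0,-0.2,0,0,0],
    [0.7,0,0,-0.4,0,0,0],
    [0.7,0,0,-0.5,0,0,0],
    [0.7,0,0,-0.5,0,0,0],
    [0.7,0,-0.3,-0.3,0,0,0],
    [0.7,0,-0.45,0,0,0,0],
    [0.7,0,-0.45,0,0,0,0],
    [0.7,0,-0.45,0,0,0,0],
    [0.7,0,-0.45,0,0,0,0],
    [0.7,0,0,0,0,0,0]
  ]
}}

```text
time_s: 28.75
ee_pos: [0.5429, 0.0574, 0.1105]
eef_rot: [3.141, -0.0, 1.571]
force: [-0.7, -0.1, 0.0]
grip_width: 0.0659
grip_force: 0.0
```

Emit:
{"op": "move_arm", "data": {
  "increments": [
    [0.7,0.3,-0.3,-0.3,0,0,0],
    [0.7,0.5,-0.3,-0.3,0,0,0],
    [0.7,0.6,-0.2,0,0,0,0],
    [0.7,0.6,-0.1,0,0,0,0],
    [0.7,0.6,0,0,0,0,0],
    [0.7,0.6,0,0,0,0,0],
    [0.7,0.6,0,0,0,0,0],
    [0.7,0,0,0,0,0,0],
    [0.7,0,0,0,0,0,0]
  ]
}}

```text
time_s: 29.65
ee_pos: [0.4997, 0.2476, 0.1397]
eef_rot: [3.141, -0.0, 1.572]
force: [-0.2, 0.1, -0.3]
grip_width: 0.066
grip_force: 0.0
```

```bash
python3 - <<'E'
from m import *
p=meas("top",["bearing_47","pad_a"])
cv2.imwrite("pics/t6.png",cv2.resize(p["color"][120:340,180:450],None,fx=2.7,fy=2.7,interpolation=cv2.INTER_CUBIC))
p=ctrl.camera("side")
cv2.imwrite("pics/s6.png",cv2.resize(p["color"][160:320,280:440],None,fx=3.7,fy=3.7,interpolation=cv2.INTER_CUBIC))
E
```

```text
top bearing_47 0.88 [200. 244.] xy [0.6528 0.1433] sz [0.058 0.063] ang 86.7 [103. 104. 104.]
top bearing_47 0.76 [199. 279.] xy [0.6526 0.0549] sz [0.046 0.048] ang 85.5 [104. 105. 105.]
top bearing_47 0.71 [223. 415.] xy [ 0.5632 -0.2483] sz [0.042 0.047] ang 39.6 [35. 58. 91.]
top bearing_47 0.64 [196. 313.] xy [ 0.6519 -0.0264] sz [0.034 0.03 ] ang 85.1 [105. 106. 105.]
top bearing_47 0.51 [311. 404.] xy [ 0.3642 -0.2051] sz [0.049 0.046] ang 85.1 [126. 130.  54.]
top pad_a 0.7 [204. 276.] xy [0.6493 0.0576] sz [0.07 0.07] ang 0.0 [35. 37. 37.]
top pad_a 0.69 [204. 352.] xy [ 0.6489 -0.1108] sz [0.072 0.073] ang 0.5 [38. 39. 39.]
top pad_a 0.69 [198. 319.] xy [ 0.6492 -0.0265] sz [0.073 0.073] ang 88.1 [41. 42. 42.]
top pad_a 0.57 [199. 311.] xy [ 0.6489 -0.0261] sz [0.029 0.03 ] ang 85.1 [102. 103. 102.]
```

View pics/t6.png

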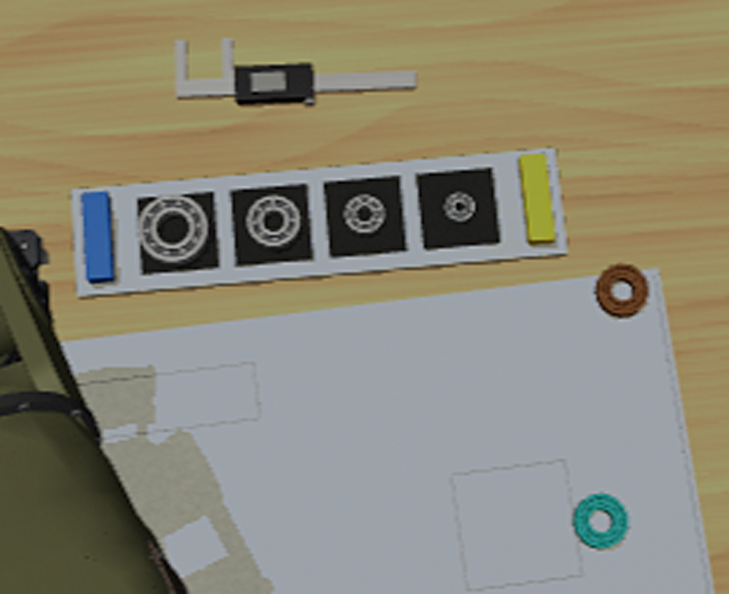

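View pics/s6.png

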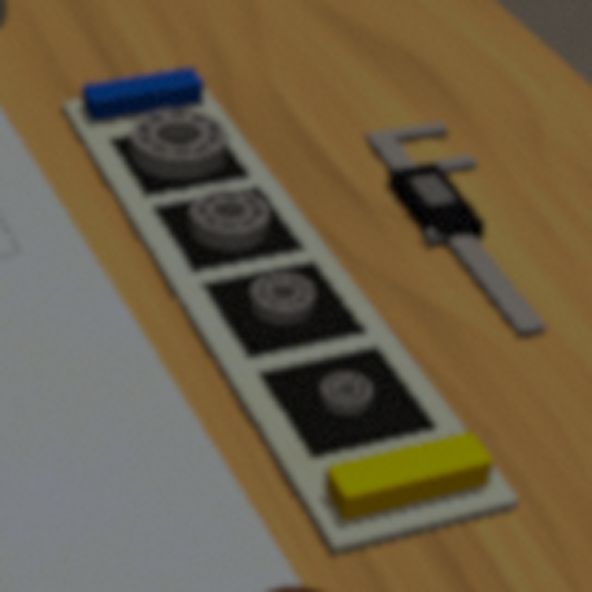

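The top crop shows the order 62, 47, 35, 26 from blue to yellow, at (173,229), (273,221), (365,212) and (460,206). All lie flat, and the caliper and the look-alikes are untouched. I'll check the centring with the circle fit, including height.

```bash
python3 - <<'E'
from h import *
import itertools
p=ctrl.camera("top");g=cv2.cvtColor(p["color"],cv2.COLOR_BGR2GRAY).astype(np.float32)
T=np.linalg.inv(p["pose"]);K=np.array(p["K"])
def samp(P):
    q=(P@T[:3,:3].T+T[:3,3])@K.T;q=(q[:,:2]/q[:,2:]).astype(np.float32)
    return cv2.remap(g,q[:,0].reshape(1,-1),q[:,1].reshape(1,-1),cv2.INTER_LINEAR)
t=np.linspace(0,2*np.pi,90,endpoint=False);s=np.linspace(-.033,.033,30)
sq=lambda r:np.r_[np.c_[s,0*s+r],np.c_[s,0*s-r],np.c_[0*s+r,s],np.c_[0*s-r,s]]
ci=lambda r:np.c_[r*np.cos(t),r*np.sin(t)]
def fit(c,z,inn,out,sg):
    R=[]
    for d in itertools.product(np.arange(-6,6.1,.5)/1e3,repeat=2):
        f=lambda a:samp(np.c_[a+c+np.array(d),np.full(len(a),z)])
        R.append(((sg*np.clip(f(inn)-f(out),-60,60)).mean(),*(c+np.array(d))))
    R.sort(reverse=True);return np.mean(R[:5],0)[1:]
for n,y,r,h in(("26",-.1107,.013,.008),("35",-.0267,.0175,.011),("47",.0573,.0235,.014),("62",.1413,.031,.016)):
    c=np.array([.6495,y]);b=fit(c,.01+h,ci(r-.002),ci(r+.002),1);q=fit(c,.01,sq(.033),sq(.037),-1)
    print(n,b.round(4),q.round(4),((b-q)*1e3).round(1))
E
```

```text
26 [ 0.6494 -0.1099] [ 0.6509 -0.1092] [-1.5 -0.7]
35 [ 0.6496 -0.0249] [ 0.6507 -0.0253] [-1.1  0.4]
47 [0.6499 0.0562] [0.6497 0.0585] [ 0.2 -2.3]
62 [0.6483 0.1444] [0.6498 0.1429] [-1.5  1.5]
```

All four are within about 2.5 mm of their pad centres, so I'm handing in.

```bash
python3 -c "
from station import ctrl
print(ctrl.hand_in())"
```

```text
the job is handed in; nothing more can be done
None
```

The four bearings lie flat on their pads in size order, 26, 35, 47, 62 from yellow to blue, each released within about 2.5 mm of its pad's centre; the job was handed in at about 30 s of the 86 s, with no verdict returned.

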